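# Load the analyser tray with water samples in reverse order

### The arm

A 7-joint arm with a two-finger parallel gripper is mounted at the origin on the work surface. World frame = base frame: x ahead of the robot, y to its left, z up, the work surface at z = 0. Lengths are in m, angles in rad, forces in N, time in s.
With the tool pointing down it reaches from about 0.4 to 0.85 m from the base axis. Payload 4.5 kg.
Tool frame: the origin (TCP) lies at the centre of the arm's flange, where the gripper is bolted on; the fingertips stand 166 mm ahead of it and the grasp point (between the pads) lies 147 mm ahead of it (robot.tip_reach is the distance from the TCP to the fingertips, in m); z points along the fingers, y is the direction in which the jaws open and shut (so a half turn about z gives the same grasp; the last joint's range is limited). The gripper opens to 88 mm and grips with 3 to 60 N. Pads are 18 mm wide; open, the fingers measure 123 mm over their backs; the gripper's body (75 mm by 187 mm) begins 45 mm behind the grasp point.
Start: joints at [-1.289, 0.689, -0.195, 1.565, 0.157, 0.902, -0.215], TCP at [0.153, 0.606, 0.405] pointing down, gripper open.
Joint ranges: [-3.01, 3.01], [-0.46, 2.08], [-1.47, 1.51], [0.13, 2.56], [-1, 4.14], [0.04, 2.09], [-2.66, 2.66]. Speed limits (rad/s): [2.57, 2.57, 3.14, 3.14, 3.14, 3.14, 3.14].

### API

Orientations are given as [roll, pitch, yaw] about the fixed x, y, z axes, in that order (R = Rz(yaw) Ry(pitch) Rx(roll)).
In Python, from cell import robot gives the robot as it stands. The module is installed in compiled form; this text tells all that it offers. Calls block until the motion is done:
- robot.reach(position, orientation): joint-space move of the TCP to a pose.
- robot.move_l(position, rotation=None, rate=0.15, until_force=None): straight line of the TCP; rotation=None keeps the orientation; rate is the mean speed in m/s. With until_force (N) it stops when the force on the tool has changed by that much, and returns True; else False.
- robot.movej(angles): joint-space move.
- robot.set_gripper(opening, force=None): finger opening in m; force is the grip in N (None keeps the last); returns when the fingers have stopped.
- robot.pause(seconds).
- robot.solve_ik(position, orientation): joint angles nearest the present ones, or None.
- robot.capture(name): name is "scene" or "top" or "wrist"; returns the picture (420x560x3 uint8, red, green, blue); there is no depth.
- robot.camera_params(name): a dict with "fov_y" (degrees; the focal length in pixels is half the picture's height over the tangent of half this angle, whatever the lens; pixels are square), "cx", "cy" (the principal point, pixels), "R" (3x3) and "t" (3): a world point X has camera coordinates R X + t. Camera axes: x right, y down, z forward; pixel columns grow to the right and rows downward; lengths in m; the calibration is good to about 2 mm. A picture is of the moment at which its call begins: read the wrist's pose just before it. camera_params takes no time and is no camera call; for the wrist camera it gives the pose at the moment of the call.
A pose or a line that the arm cannot do raises robot.Unreachable and nothing moves.
- robot.sign_off(): hands the job in, once; it reports no verdict.
Trained networks look in the newest picture that a camera, given by its name, has taken for a name from the list of things; names that differ only in an ending like _2 or _b are one class to them, and where a whole thing is asked for, a point or a joint stands for the part that bears it (a point fixed in the world has none). Each returns a list of dicts, best first, with "score" (0 to 1); they miss things now and then, are a little off and sometimes report something else, mostly with a low value. They report only what shows in the picture. A call takes as long as a camera call. They do not tell look-alikes from the thing itself.
- robot.trace(camera, thing): "region" (420x560 bool, what is visible of it).
- robot.spot_point(camera, thing): "xyz" ([x, y, z] in m, in the coordinates of the camera as it stood for that picture, good to about 4 mm: a listed point, or the origin of a listed thing).
Readings, each from a call of its own:
- robot.get_time_s(): time.
- robot.get_qpos(): joint angles.
- robot.get_qvel(): joint speeds.
- robot.get_tau(): joint torques, N m.
- robot.get_tool_pos(): TCP position.
- robot.get_tool_rot(): TCP orientation.
- robot.get_contact_force(): force on the tool from outside, world axes, zero at the start.
- robot.get_moment(): the same for the moment, N m.
- robot.get_width(): finger opening in m.
Only numpy, scipy, OpenCV 4.12 (cv2) and the standard library are available. Lean on these libraries where they do the work, as an engineer would, in place of code of your own. Each camera call takes 0.05 s, during which the arm holds its last target.

### The job

Move the four soil-drainage sample bottles from the carrier (the rack with coloured collars) to the black-walled analyser tray in reverse order, because the last sample is run first: the bottle that stood nearest the carrier's white end goes into the tray cell farthest from the tray's white end, and so on, until the one that stood farthest from the carrier's white end is nearest the tray's. Each bottle must stand upright on the floor of its own cell, let go and at rest. Keep the bottles upright throughout and leave the tape roll, the amber jar and the spoon where they are.

Things in the scene. Friction and masses are not known exactly. Their poses are not given: they have to be found in the camera images.
- vial_red (a point): centre (half-way up) of the loose upright sample bottle with the red cap: white round bottle, amber band low down, 34 mm across, 80 mm tall in all, straight-sided, the top 20 mm being the red cap; about 80 g; its underside is 40 mm below this point. z axis up along the bottle. It starts inside the collar of its own colour on the carrier, standing on the carrier's plate
- vial_yellow (a point): centre (half-way up) of the loose upright sample bottle with the yellow cap: white round bottle, amber band low down, 34 mm across, 80 mm tall in all, straight-sided, the top 20 mm being the yellow cap; about 80 g; its underside is 40 mm below this point. z axis up along the bottle. It starts inside the collar of its own colour on the carrier, standing on the carrier's plate
- vial_green (a point): centre (half-way up) of the loose upright sample bottle with the green cap: white round bottle, amber band low down, 34 mm across, 80 mm tall in all, straight-sided, the top 20 mm being the green cap; about 80 g; its underside is 40 mm below this point. z axis up along the bottle. It starts inside the collar of its own colour on the carrier, standing on the carrier's plate
- vial_blue (a point): centre (half-way up) of the loose upright sample bottle with the blue cap: white round bottle, amber band low down, 34 mm across, 80 mm tall in all, straight-sided, the top 20 mm being the blue cap; about 80 g; its underside is 40 mm below this point. z axis up along the bottle. It starts inside the collar of its own colour on the carrier, standing on the carrier's plate
- collar_red: fixed red ring on the carrier, marking where the red-capped bottle starts: 52 mm outside, 40 mm inside diameter, 12 mm high; origin at the centre of its underside, on top of the carrier's plate (8 mm above the bench). It stays on the carrier, so its place shows the starting order. The four collars stand 58 mm apart in one row, in an order that differs each time
- collar_yellow: fixed yellow ring on the carrier, marking where the yellow-capped bottle starts: 52 mm outside, 40 mm inside diameter, 12 mm high; origin at the centre of its underside, on top of the carrier's plate (8 mm above the bench). It stays on the carrier, so its place shows the starting order. The four collars stand 58 mm apart in one row, in an order that differs each time
- collar_green: fixed green ring on the carrier, marking where the green-capped bottle starts: 52 mm outside, 40 mm inside diameter, 12 mm high; origin at the centre of its underside, on top of the carrier's plate (8 mm above the bench). It stays on the carrier, so its place shows the starting order. The four collars stand 58 mm apart in one row, in an order that differs each time
- collar_blue: fixed blue ring on the carrier, marking where the blue-capped bottle starts: 52 mm outside, 40 mm inside diameter, 12 mm high; origin at the centre of its underside, on top of the carrier's plate (8 mm above the bench). It stays on the carrier, so its place shows the starting order. The four collars stand 58 mm apart in one row, in an order that differs each time
- carrier: rack the bottles start on: fixed dark plate 240 x 62 mm, 8 mm thick, the four coloured collars on it in a row along its x axis at x = -87, -29, 29, 87 mm, y = 0; white block (24 long, 62 wide, 22 mm high) at its +x end, centred at x = 132 mm. Origin: centre of its underside, on the bench; z up. Lies at any yaw, left or right of the robot's centre line
- tray: analyser tray the bottles go to: fixed dark plate 240 x 62 mm with black walls (4 mm thick, tops 22 mm above the bench) making four cells, 54 mm square, centred at x = -87, -29, 29, 87 mm, y = 0; cell floors 8 mm above the bench; white block as on the carrier at its +x end, centred at x = 132 mm. Origin: centre of its underside, on the bench; z up. Lies at any yaw
- tape: bystander: a loose green roll of tape lying flat, 90 mm across, 24 mm high, origin at the centre of its underside; not to be disturbed
- jar: bystander: a loose closed amber jar, 64 mm across, 85 mm tall, origin at the centre of its underside; not to be disturbed
- scoop: bystander: a loose metal spoon 200 mm long lying flat along its x axis, origin near its middle; not to be disturbed
Things that resemble listed ones, but are neither listed nor needed, are in the scene too. Leave any grey or pink look-alike of the part that bears vial_green alone.

How it is judged:
By the outcome, as a careful person would: the job done as asked, in the order asked, and still so for the second after the job is handed in, with the robot touching nothing.
It also fails if it takes over 112 s, if anything falls off the work surface, if the arm or the gripper's body presses on something with over 40 N, if the wrist force passes 120 N, or if a joint passes its speed limit or range.

## Working session

There is one attempt and no reset: what is moved stays moved. The work goes in short steps, each a Python script; the robot and the scene stay as the last script left them, time stands still between calls to the robot, and variables do not carry over. Pictures are saved under pics/ and viewed, and the job is handed in when it is done.

```bash
mkdir -p pics; python3 - <<'E'
from cell import robot
import cv2
for n in ["scene","top"]:
    im=robot.capture(n); cv2.imwrite(f"pics/{n}0.png",im[:,:,::-1])
    p=robot.camera_params(n); print(n,p)
    for th in ["carrier","tray","collar_red","collar_yellow","collar_green","collar_blue","vial_red","vial_yellow","vial_green","vial_blue","jar","tape","scoop"]:
        r=robot.spot_point(n,th)
        print(th,[(round(d["score"],2),(p["R"].T@(d["xyz"]-p["t"])).round(3).tolist()) for d in r])
print(robot.get_time_s(),robot.get_tool_rot(),robot.tip_reach)
E
```

```text
scene {'fov_y': 52.926315917303214, 'cx': 279.946897109327, 'cy': 218.87860740817447, 'R': array([[-0.73903242,  0.67364723, -0.00552152],
       [ 0.50368053,  0.54708851, -0.66858065],
       [-0.44736674, -0.49688386, -0.74361914]]), 't': array([ 0.43853546, -0.23123031,  1.79561253])}
carrier [(0.58, [0.542, 0.208, -0.001]), (0.33, [0.63, 0.204, 0.049])]
tray [(0.86, [0.538, -0.199, -0.002])]
collar_red [(0.5, [0.572, 0.21, 0.004]), (0.16, [0.513, 0.217, 0.003])]
collar_yellow [(0.47, [0.626, 0.2, 0.007])]
collar_green [(0.44, [0.515, 0.217, 0.006])]
collar_blue [(0.61, [0.456, 0.221, 0.008])]
vial_red [(0.74, [0.626, 0.201, 0.007]), (0.69, [0.573, 0.208, 0.049]), (0.26, [0.456, 0.221, 0.007])]
vial_yellow [(0.59, [0.63, 0.207, 0.046])]
vial_green [(0.67, [0.459, 0.121, 0.047]), (0.65, [0.517, 0.214, 0.047]), (0.64, [0.5, 0.306, 0.037])]
vial_blue [(0.64, [0.456, 0.222, 0.051])]
jar [(0.93, [0.366, 0.462, -0.002]), (0.41, [0.512, 0.218, 0.006])]
tape [(0.6, [0.79, -0.02, 0.001])]
scoop [(0.68, [0.371, -0.495, 0.0])]
top {'fov_y': 52.930338828968, 'cx': 278.59321264854924, 'cy': 2
[... 293 characters left out ...]
y [(0.82, [0.539, -0.2, 0.001])]
collar_red [(0.57, [0.571, 0.21, 0.007])]
collar_yellow [(0.5, [0.627, 0.202, 0.008])]
collar_green [(0.61, [0.515, 0.211, 0.01]), (0.61, [0.543, 0.214, -0.002])]
collar_blue [(0.6, [0.458, 0.221, 0.009])]
vial_red [(0.52, [0.629, 0.199, 0.05]), (0.51, [0.572, 0.209, 0.047])]
vial_yellow [(0.66, [0.625, 0.199, 0.049]), (0.51, [0.46, 0.22, 0.046])]
vial_green [(0.48, [0.499, 0.309, 0.038]), (0.43, [0.51, 0.215, 0.043]), (0.39, [0.454, 0.116, 0.04])]
vial_blue [(0.47, [0.457, 0.218, 0.047])]
jar [(0.69, [0.365, 0.457, 0.001])]
tape [(0.58, [0.794, -0.016, 0.003])]
scoop [(0.66, [0.376, -0.498, 0.002])]
1.4 [ 3.14155540e+00 -1.88821928e-05  2.89382682e+00] 0.166
```

View pics/scene0.png

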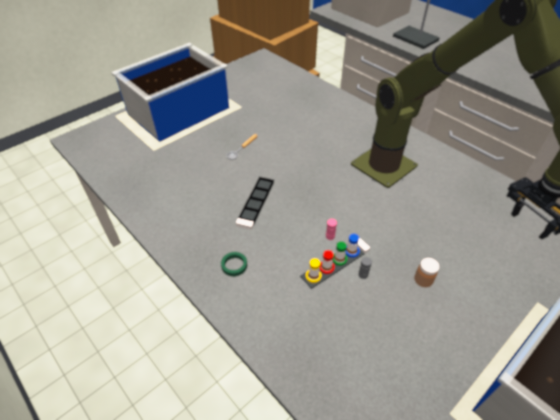

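View pics/top0.png

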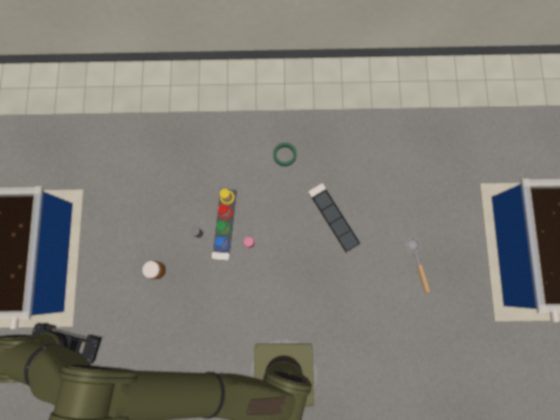

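The top view shows the carrier's white end at pixel (221,256), with blue nearest it, then green, red and yellow. The tray's white end is at (318,190). The look-alikes are pink at (249,242) and grey at (198,232). I'll refine these poses with the wrist camera.

```bash
python3 - <<'E'
from cell import robot
import cv2,numpy as np
robot.set_gripper(0.07,25)
for n,(xy,yaw) in {"car":((0.50,0.21),2.98),"tray":((0.52,-0.2),2.6)}.items():
    try:
        robot.reach([*xy,0.45],[np.pi,0,yaw]); robot.pause(.3)
    except robot.Unreachable: print("unreach",n);continue
    p=robot.camera_params("wrist")
    im=robot.capture("wrist"); cv2.imwrite(f"pics/w_{n}.png",im[:,:,::-1]); np.savez(f"w_{n}.npz",im=im,R=p["R"],t=p["t"],f=p["fov_y"],c=[p["cx"],p["cy"]])
    print(n,"cam pos",-p["R"].T@p["t"],robot.get_tool_pos(),robot.get_qpos().round(2) if hasattr(robot.get_qpos(),'round') else robot.get_qpos())
    for th in (["carrier","collar_red","collar_yellow","collar_green","collar_blue","vial_red","vial_yellow","vial_green","vial_blue"] if n=="car" else ["tray"]):
        r=robot.spot_point("wrist",th)
        print(th,[(round(d["score"],2),(p["R"].T@(d["xyz"]-p["t"])).round(4).tolist()) for d in r])
print(robot.get_time_s())
E
```

```text
car cam pos [0.4320326  0.22165864 0.42821409] [0.499903   0.2103431  0.44996229] [-0.32  0.53 -0.26  1.76  0.17  0.88  0.75]
carrier [(0.73, [0.5475, 0.2085, 0.0011])]
collar_red [(0.83, [0.5743, 0.2067, 0.0066])]
collar_yellow [(0.48, [0.6275, 0.2034, 0.0025])]
collar_green [(0.69, [0.5151, 0.2074, 0.0053])]
collar_blue [(0.74, [0.4568, 0.2175, 0.0058])]
vial_red [(0.55, [0.5731, 0.2067, 0.0439])]
vial_yellow [(0.97, [0.6303, 0.2005, 0.0426])]
vial_green [(0.89, [0.4571, 0.1186, 0.0356]), (0.87, [0.5134, 0.2087, 0.0466]), (0.82, [0.4983, 0.3097, 0.0378])]
vial_blue [(0.59, [0.4568, 0.2146, 0.0477])]
tray cam pos [ 0.46156515 -0.16317566  0.42827838] [ 0.52017494 -0.19948471  0.45000866] [ 0.39  0.54 -0.17  1.72  0.11  0.89  1.2 ]
tray [(0.69, [0.5402, -0.1986, -0.0033])]
6.4833
```

View pics/w_car.png

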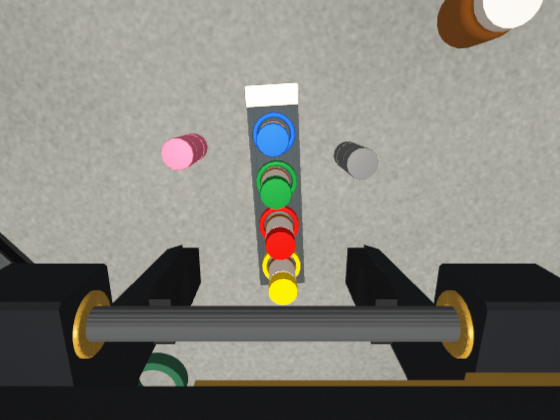

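View pics/w_tray.png

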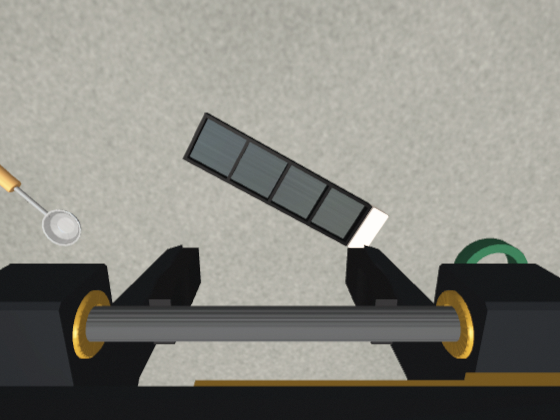

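```bash
cat > h.py <<'E'
import numpy as np,cv2
def bp(d,uv,z):
    f=210/np.tan(np.radians(float(d["f"]))/2); R,t=d["R"],d["t"]; uv=np.atleast_2d(uv).astype(float)
    r=np.c_[(uv-d["c"])/f,np.ones(len(uv))]@R; C=-R.T@t
    return (C+r*((z-C[2])/r[:,2])[:,None])[:,:2]
E
python3 - <<'E'
import numpy as np,cv2
from h import bp
d=np.load("w_tray.npz"); im=d["im"].astype(int)
P=bp(d,[(207,113),(184,158),(388,214),(360,248)],0.022); print(P.round(4))
a=(P[0]+P[1])/2;b=(P[2]+P[3])/2; print("len",np.linalg.norm(b-a),"w",np.linalg.norm(P[0]-P[1]))
u=(b-a)/np.linalg.norm(b-a); print("yaw",np.degrees(np.arctan2(u[1],u[0])),"origin",b-.144*u,a+.12*u)
for n in ["car","tray"]:
    d=np.load(f"w_{n}.npz"); im=d["im"]; m=((im.min(2)>215)).astype(np.uint8); m[260:]=0;m[:70]=0
    k,l,s,c=cv2.connectedComponentsWithStats(m); i=1+s[1:,4].argmax(); print(n,"white",s[i],bp(d,c[i],.022), cv2.boxPoints(cv2.minAreaRect(np.argwhere(l==i)[:,::-1].astype(np.float32))))
d=np.load("w_car.npz");hsv=cv2.cvtColor(d["im"],cv2.COLOR_RGB2HSV)
for n,h in dict(red=0,yellow=27,green=65,blue=108).items():
    dh=np.abs(hsv[...,0].astype(int)-h);dh=np.minimum(dh,180-dh)
    m=((dh<12)&(hsv[...,1]>150)).astype(np.uint8);m[:, :240]=0;m[:,320:]=0;m[310:]=0
    dt=cv2.distanceTransform(m,cv2.DIST_L2,5);r=dt.max();v,uu=np.argwhere(dt>r-1).mean(0)
    ys,xs=np.nonzero(m); print(n,r,(uu,v),bp(d,(uu,v),.088),"cols",xs.min(),xs.max(),ys.min(),ys.max())
E
```

```text
[[ 0.4231 -0.2296]
 [ 0.4523 -0.2829]
 [ 0.6438 -0.1016]
 [ 0.6671 -0.1531]]
len 0.2530238268432974 w 0.060826103482018286
yaw 30.63074883260018 origin [ 0.5315192 -0.2007035] [ 0.54096385 -0.19511111]
car white [ 245   83   53   24 1109] [[0.41237057 0.223199  ]] [[244.21793   85.486374]
 [296.88718   82.19455 ]
 [298.19846  103.175095]
 [245.5292   106.46692 ]]
tray white [348 208  40  39 715] [[ 0.64876593 -0.1311683 ]] [[347.53845 245.69229]
 [373.84613 206.23074]
 [388.1538  215.7692 ]
 [361.84613 255.23074]]
red 15.196899 (np.float64(279.8), np.float64(243.6)) [[0.56962028 0.20739039]] cols 259 298 206 259
yellow 14.196899 (np.float64(282.5), np.float64(288.0)) [[0.62353837 0.20209824]] cols 262 300 207 304
green 15.184498 (np.float64(275.3333333333333), np.float64(192.11111111111111)) [[0.51189149 0.21165821]] cols 256 296 161 208
blue 16.196898 (np.float64(272.2857142857143), np.float64(140.0)) [[0.4585569  0.21707325]] cols 253 294 112 156
```

```bash
python3 - <<'E'
import numpy as np
from scipy.optimize import least_squares
dc,dt=np.load("w_car.npz"),np.load("w_tray.npz")
def proj(d,X,k):
    f=210/np.tan(np.radians(float(d["f"]))/2); q=X@d["R"].T+d["t"]; q=q[:,:2]/q[:,2:]
    r2=(q**2).sum(1,keepdims=True); return q*(1+k*r2)*f+d["c"]
def W(p,L):
    c,s=np.cos(p[2]),np.sin(p[2]); L=np.array(L,float)
    return np.c_[p[0]+c*L[:,0]-s*L[:,1],p[1]+s*L[:,0]+c*L[:,1],L[:,2]]
cL=[(29+58,0,88),(29,0,88),(-29,0,88),(-87,0,88),(132,0,22)]; cU=[(272.3,140),(275.3,192.1),(279.8,243.6),(282.5,289.5),(271.2,94.3)]
tL=[(-120,31,22),(-120,-31,22),(144,31,22),(144,-31,22)]
# white end at image right; tray +y side determined by world geometry
tU=[(207,113),(184,158),(388.2,214.5),(360,249)]
def res(p):
    a=(proj(dc,W(p[:3],np.array(cL)/1e3),p[6])-cU)
    b=(proj(dt,W(p[3:6],np.array(tL)/1e3),p[6])-tU)
    return np.r_[a.ravel(),b.ravel()]
s=least_squares(res,[.543,.21,3.02,.54,-.2,.53,-.1],x_scale=[.01,.01,.1,.01,.01,.1,.1],loss='soft_l1')
print(s.x.round(4),res(s.x).reshape(-1,2).round(1))
for nm,p in(("car",s.x[:3]),("tray",s.x[3:6])): print(nm,W(p,[(x,0,0) for x in(-.087,-.029,.029,.087)])[:,:2].round(4).tolist())
E
```

```text
[ 0.541   0.2098  3.0453  0.5375 -0.1969  0.5257 -0.2772] [[ 0.4 -3.5]
 [ 1.   0.1]
 [-0.3  0.1]
 [-0.2  0.2]
 [-0.9  1.3]
 [-0.5 -0. ]
 [ 0.2 -0.4]
 [-0.8 -0.5]
 [ 2.3  3.5]]
car [[0.6276, 0.2014], [0.5698, 0.207], [0.5121, 0.2126], [0.4544, 0.2182]]
tray [[0.4622, -0.2406], [0.5124, -0.2115], [0.5625, -0.1824], [0.6127, -0.1533]]
```

```bash
cat > mv.py <<'E'
from cell import robot
import numpy as np
O=0.147; GZ=0.062; PI=np.pi
cp=(0.542,0.2095,3.0453); tp=(0.538,-0.1978,0.526)
def at(p,x): return np.array([p[0]+np.cos(p[2])*x,p[1]+np.sin(p[2])*x])
def go(x,open_=0.06):
    a=at(cp,x); b=at(tp,-x); ra=[PI,0,cp[2]]; rb=[PI,0,tp[2]+PI-2*PI]
    robot.reach([*a,O+.19],ra); robot.set_gripper(open_,25)
    robot.move_l([*a,O+.10],ra,rate=.2)
    hit=robot.move_l([*a,O+GZ],ra,rate=.08,until_force=8)
    print("down hit",hit,robot.get_tool_pos()[2]-O)
    if hit: robot.move_l([*a,O+.19],ra); return False
    robot.set_gripper(0.0,25); w=robot.get_width(); print("width",w)
    robot.move_l([*a,O+.09],ra,rate=.08); robot.move_l([*a,O+.19],ra,rate=.2); print("held",robot.get_width(),robot.get_contact_force())
    robot.move_l([*b,O+.19],rb,rate=.25); 
    robot.move_l([*b,O+.09],rb,rate=.15); robot.pause(.2)
    hit=robot.move_l([*b,O+GZ-.001],rb,rate=.04,until_force=6)
    print("place hit",hit,robot.get_tool_pos()[2]-O,robot.get_width()); 
    robot.set_gripper(open_); robot.pause(.2)
    robot.move_l([*b,O+.10],rb,rate=.1); robot.move_l([*b,O+.19],rb,rate=.25)
    print("t",robot.get_time_s()); return True
E
python3 - <<'E'
from mv import *
import cv2
print(go(.087))
robot.move_l([.50,-.2,.45],rate=.3); robot.pause(.2)
for n in("wrist","top"): cv2.imwrite(f"pics/b_{n}.png",robot.capture(n)[:,:,::-1])
E
```

```text
down hit False 0.06220328325156163
width 0.033490928464428894
held 0.033495217373997285 [-0.69967985  0.06608654 -0.65589097]
place hit True 0.06211173383461019 0.03355163442214305
t 16.825
True
```

View pics/b_wrist.png

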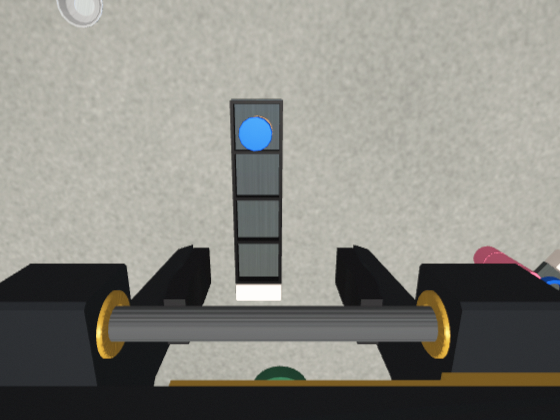

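View pics/b_top.png

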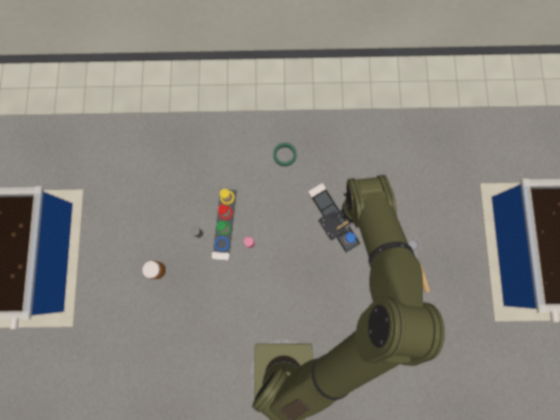

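The wrist view shows blue upright in the tray cell farthest from the white end (255,133). The look-alikes haven't moved. I'll do the other three the same way.

```bash
python3 - <<'E'
from mv import *
import cv2
for x in(.029,-.029,-.087):
    if not go(x): break
    print(x,"ok")
robot.move_l([.48,-.22,.45],rate=.3); robot.pause(.3)
cv2.imwrite("pics/c_wrist.png",robot.capture("wrist")[:,:,::-1])
p=robot.camera_params("wrist")
for th in["vial_red","vial_yellow","vial_green","vial_blue"]:
    print(th,[(round(d["score"],2),(p["R"].T@(d["xyz"]-p["t"])).round(4).tolist()) for d in robot.spot_point("wrist",th)])
print([at(tp,x).round(4).tolist() for x in(-.087,-.029,.029,.087)])
robot.reach([.40,-.45,.45],[np.pi,0,-2.6])
for n in("top","scene"): cv2.imwrite(f"pics/c_{n}.png",robot.capture(n)[:,:,::-1])
p=robot.camera_params("scene")
for th in["jar","tape","scoop","vial_green"]:
    print(th,[(round(d["score"],2),(p["R"].T@(d["xyz"]-p["t"])).round(4).tolist()) for d in robot.spot_point("scene",th)])
print(robot.get_time_s())
E
```

```text
down hit False 0.062054151197468155
width 0.033002874206860974
held 0.03332301145879999 [ 0.40889039 -0.77395456 -1.88347805]
place hit True 0.062170636110077726 0.03349398001477026
t 27.7167
0.029 ok
down hit False 0.06169511978885417
width 0.033434366572032775
held 0.03339093401587389 [-0.17874835  0.12598892 -0.42198918]
place hit True 0.062129581666534345 0.03332771548853907
t 37.5833
-0.029 ok
down hit False 0.0616862649139335
width 0.0332222416640472
held 0.03309451500560144 [-0.72153806  0.18182329 -0.54406991]
place hit True 0.06229086414183049 0.03312696351550908
t 47.2
-0.087 ok
vial_red [(0.9, [0.5658, -0.1795, 0.0462])]
vial_yellow [(0.64, [0.6142, -0.155, 0.0469])]
vial_green [(0.79, [0.5127, -0.2135, 0.0501]), (0.49, [0.6129, -0.1522, 0.0446])]
vial_blue [(0.88, [0.4628, -0.2412, 0.0464])]
[[0.4628, -0.2415], [0.5129, -0.2124], [0.5631, -0.1832], [0.6132, -0.1541]]
jar [(0.76, [0.3638, 0.4637, 0.0013]), (0.22, [0.6138, -0.1513, 0.0449])]
tape [(0.56, [0.7929, -0.0191, -0.0014]), (0.35, [0.4557, 0.2191, 0.0075]), (0.26, [0.4615, -0.2362, 0.0467])]
scoop [(0.75, [0.3738, -0.4948, -0.0014])]
vial_green [(0.67, [0.5008, 0.3061, 0.0372]), (0.64, [0.4557, 0.1199, 0.0438]), (0.42, [0.5182, -0.2082, 0.0484])]
49.7833
```

View pics/c_wrist.png

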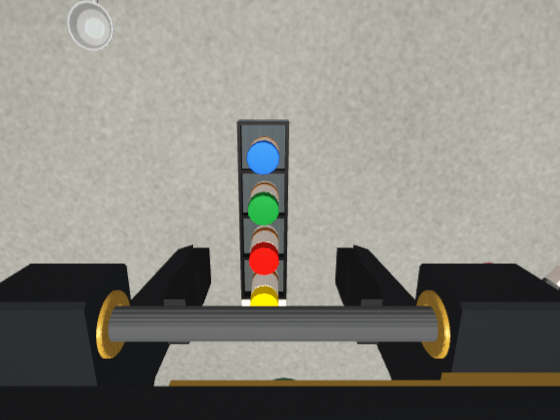

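View pics/c_scene.png

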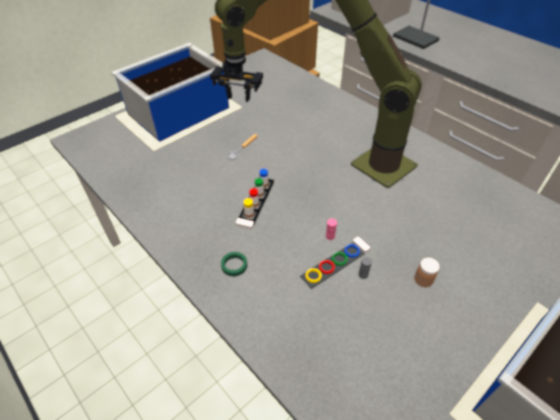

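The scene view shows the four bottles upright in the tray. Yellow is next to the white end (248,204), followed by red (254,192), green (259,183) and blue (264,174). The carrier is empty, the bystanders are where they were, and the gripper is clear.

```bash
python3 -c "
from cell import robot
robot.pause(.3); print(robot.sign_off(), robot.get_time_s())"
```

```text
the job is handed in; nothing more can be done
the job is handed in; nothing more can be done
```

All four bottles are in the tray in reverse order. Starting farthest from the tray's white end they run blue, green, red, yellow; on the carrier, blue stood nearest the white end. I handed the job in at about 50 s of the 112 s allowed.

- **Bottles:** the last pictures show each one upright in its own cell and let go. The measured positions are within about 5 mm of the cell centres. That compares with about 10 mm of clearance on each side of a bottle, and the measurement itself is good to about 4 mm.
- **Placing:** each bottle touched down at the height expected for the cell floor, and the gripper was well clear at the end.
- **Bystanders:** the jar, tape and spoon were within 3 mm of where they started, which is within the measuring error. The pink and grey look-alikes also stayed put.
- **Disagreement:** my first pinhole calculation from the wrist camera gave lengths about 4% short. I put this down to lens distortion and fitted a correction from the known dimensions. The corrected positions then agreed with the networks to about 2 mm.
- **False detections:** a few low-score network detections were wrong (for example "jar" and "tape" at bottle positions), and I ignored them.

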